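# Clear the gear unit and hold the inspection lamp over it

### The arm

A 6-joint arm with a two-finger parallel gripper is mounted at the origin on the work surface. World frame = base frame: x ahead of the robot, y to its left, z up, the work surface at z = 0. Lengths are in mm, angles in rad, forces in N, time in s.
With the tool pointing down it reaches from about 425 to 925 mm from the base axis. Payload 12.5 kg.
Tool frame: the origin (TCP) lies midway between the tips of the shut fingers; the grasp point (between the pads) lies 19 mm behind it (bot.pinch_z is the z of the grasp point in the tool frame, in mm); z points along the fingers, y is the line along which they close (so a half turn about z gives the same grasp; the last joint's range is limited). The gripper opens to 85 mm and grips with 20 to 120 N. Pads are 22 mm wide; open, the fingers measure 114 mm over their backs; the gripper's body (76 mm by 85 mm) begins 54 mm behind the grasp point. The pads swing forward as they close: fully open they stand 13 mm farther back than shut.
Start: joints at [1.113, 0.491, 1.559, -0, 1.092, -0.106], TCP at [215.351, 586.744, 231.327] pointing down, gripper open.
Joint ranges: [-3.1, 3.1], [-0.84, 2.19], [0.05, 2.79], [-1.13, 4.28], [0.06, 2.93], [-2.69, 2.69]. Speed limits (rad/s): [2.22, 2.22, 2.79, 3.14, 3.14, 3.14].

### API

Orientations are given as a unit quaternion [x, y, z, w].
In Python, from workcell import status, snapshot, job, bot gives the robot as it stands. The module is installed in compiled form; this text tells all that it offers.
- The arm moves only by the tool apply_moves, never from a script. Its argument "series" is text: rows parted by semicolons, each of 5 numbers parted by spaces: the shift along the tool's x, y, z each as a share of 20 mm, from -1 to 1, then the turn about the tool's z as a share of 5 degrees, from -1 to 1, then the gripper's target within -1 to 1 (shut at 1, half-way at 0, fully open at -1). A call has 1 to 10 rows; each row shifts and turns the commanded pose from where the row before left it, along the tool's axes as they then stand; what a row does not reach is not made up. A row lasts 1/12 s, in which the tool goes at most 41.7 mm and 7.16 degrees, less where a joint would pass 70% of its speed; a pose out of reach is approached as far as the arm can. A call with a number of a shift or a turn outside -1 to 1 is refused whole. A call with a gripper value outside its range is refused whole. The fingers move at their own pace and stop on an object; "force" is the grip in N (left out, the last holds). Time passes only in rows, so rows that do not move let the fingers close. It gives the time, the measured TCP pose, the force, the opening and the grip force at its end, in the units of the state.
- status.state(): the state, without advancing time (a new reading comes with each control period).
- snapshot(name): name is "side" or "top"; returns a dict with "img" (420x560x3 uint8, red, green, blue), "fx", "fy", "cx", "cy" (pixels), "R" (3x3) and "t" (3): a world point X has camera coordinates R X + t. Camera axes: x right, y down, z forward; pixel columns grow to the right and rows downward; lengths in mm; the calibration is good to about 2 mm. A picture is of the moment at which its call begins. There is no depth.
- job.close_job(): hands the job in; it is judged then, once.
The state is a dict: "clock": time; "q": joint angles; "joint_vel": joint speeds; "joint_torque": joint torques, N m; "tool_pos": TCP position; "orientation": TCP orientation; "force": force on the tool from outside, world axes, zero at the start; "moment": the same for the moment, N m; "width": finger opening in mm; "finger_force": force on a finger pad.
Only numpy, scipy, OpenCV 4.12 (cv2) and the standard library are available. Lean on these libraries where they do the work, as an engineer would, in place of code of your own. Each camera call takes 0.05 s, during which the arm holds its last target. There are 200 camera calls.

### The job

Clear the gear unit for inspection: take the little carton off its top plate, set it down (do not drop it) inside the open drawer of the parts cabinet and slide that drawer fully shut. Then draw the yellow inspection lamp out of its charging cradle, turn it level with its light strip facing straight down, and hold it centred about 10 cm above the gear unit's top plate. Finish like that, still holding the lamp steady in the gripper, and leave everything else on the bench where it stands.

Things in the scene. Friction and masses are not known exactly. Their poses are not given: they have to be found in the camera images.
- pack_center (a point): Centre of the spare-parts carton: brown cardboard box 80 (own x) x 46 (own y) x 40 mm (own z, up) with a white label on top, about 0.12 kg, loose, lying flat on the gear unit's top plate at the start. Origin at its centre, 20 mm above its underside.
- plate_center (a point): Centre of the upper surface of the gear unit's top plate. The gear unit is fixed: an aluminium top plate 120 (own x) x 100 mm (own y), 75 mm above the bench, on brass pillars over a dark base of 130 x 110 mm, brass toothed wheels in between; the largest wheel and its teeth stick out up to 13 mm beyond the plate on its +x side, and a dark motor can 5 mm on the +y side. z up.
- drawer_spot (a point): Point on the floor of the cabinet's top drawer, moving with it: midway across, 64 mm behind the inner face of its front, 90 mm above the bench. Axes: -x towards the drawer's front (the way it opens), y across, z up. Inside, the drawer is 178 mm wide (y), 195 mm long (x), walls 48 mm high; only what has come out of the cabinet (joint value less 6 mm) is open from above.
- cabinet_drawer0_handle (a point): Middle of the bar handle of that top drawer: steel bar 110 mm long across (own y), 11 mm thick, 35 mm in front (-x) of the drawer's front face, 32 mm above the drawer's floor and 38 mm below the cabinet top. Axes as for the drawer point. A second, closed drawer with the same handle lies 68 mm below.
- cabinet_drawer0 (a joint): How far the top drawer is open, m: 0 fully shut, up to 0.166 open; starts 0.14 to 0.16 open. Light friction of about 1 N; it stays where it is left.
- lamp_center (a point): Centre of the inspection lamp: yellow bar 210 (own x) x 34 (y) x 24 mm (z), red tip at +x. The white light strip is on the -z face; +z is its back, with a red dot. At the start it leans in the cradle: +x rises at 40 degrees from level, away from the robot, strip on the underside, back up towards the robot. Level with the strip down means own z straight up.
- cradle: Fixed charging cradle: grey base 160 (own x) x 80 x 20 mm with a blue sleeve of 47 mm outer width inclined at 40 degrees, which leads the lamp up towards own +x. Origin: centre of the base's underside. The lamp's centre starts 35 mm in own x and 112 mm in z from it; the sleeve reaches to 35 mm short of the lamp's centre.
- gear_unit: The same gear unit; origin at the centre of its underside, on the bench.
- lamp: The lamp as a body; same point and axes as its centre. About 0.18 kg, balanced at the centre. At the start its tail (-x end) sits 70 mm deep in the cradle's sleeve with 2 to 3 mm play: draw it along its own +x by at least 75 mm. Both sides of its middle are free for fingers; below the middle runs a bed 20 mm wide that ends 15 mm beyond it.
- pack: The carton as a body; origin at the centre of its underside.
- cabinet: Fixed parts cabinet, grey with blue fronts, 240 deep (x) x 220 wide (y) x 160 mm high, two drawers; origin at the centre of its underside, front to own -x. A tin stands on top towards the back.
- glue: White bottle with red cap and green label, 52 mm thick, 150 mm high; its origin is the centre of its underside; leave it where it is
- motor: Small dark electric motor, 60 (own x) x 44 x 44 mm; its origin is the centre of its underside; leave it where it is
- tape: Roll of orange tape lying flat, 90 mm across, 25 mm high; its origin is the centre of its underside; leave it where it is
- jar: Small amber jar 40 mm thick, 50 mm high, on the bench; its origin is the centre of its underside; leave it where it is

How it is judged:
By the outcome, as a careful person would: the job done as asked, in the order asked, and still so for the second after the job is handed in, while the arm keeps its last pose, push and grip.
It also fails if it takes over 64 s, if anything falls off the work surface, if the arm or the gripper's body presses on something with over 40 N, if the wrist force passes 120 N, or if a joint passes its speed limit or range.

## Working session

There is one attempt and no reset: what is moved stays moved. The work goes in short steps, Python scripts to look and compute and a tool call to move; the robot and the scene stay as the last step left them, time stands still between calls to the robot, and variables do not carry over. Pictures are saved under pics/ and viewed, at most 10 in all, crops included, and the job is handed in when it is done.

Besides the shell and the picture viewer there is one more tool, called after ">>>" in YAML: its name, and indented under it one key for each argument. apply_moves: Moves the arm, as the interface text tells. Shift numbers are shares of 20 mm and turn numbers shares of 5 degrees, none past 1 either way. Its arguments: {"type":"object","properties":{"series":{"type":"string"},"force":{"type":"number"}},"required":["series"]}

```bash
mkdir -p pics; cat > h.py <<'E'
import numpy as np, cv2
from workcell import status, snapshot, job, bot
from scipy.spatial.transform import Rotation as Ro
def save(cam,fn,crop=None,k=1):
    s=snapshot(cam); im=s['img'][:,:,::-1]
    np.savez('pics/'+cam+'.npz',**{a:s[a] for a in s if a!='img'})
    if crop: u0,v0,u1,v1=crop; im=im[v0:v1,u0:u1]
    im=cv2.resize(np.ascontiguousarray(im),None,fx=k,fy=k,interpolation=cv2.INTER_CUBIC)
    cv2.imwrite('pics/'+fn,im); return s
def cal(cam): return np.load('pics/'+cam+'.npz')
def onz(cam,u,v,z):
    c=cal(cam); d=c['R'].T@np.array([(u-c['cx'])/c['fx'],(v-c['cy'])/c['fy'],1]); o=-c['R'].T@c['t']
    return (o+d*(z-o[2])/d[2]).round(1)
def proj(cam,X):
    c=cal(cam); p=c['R']@np.array(X,float)+c['t']; return np.array([c['fx']*p[0]/p[2]+c['cx'],c['fy']*p[1]/p[2]+c['cy']]).round(1)
def tri(obs):
    A=[];b=[]
    for cam,u,v in obs:
        c=cal(cam); d=c['R'].T@np.array([(u-c['cx'])/c['fx'],(v-c['cy'])/c['fy'],1]); d/=np.linalg.norm(d); o=-c['R'].T@c['t']
        P=np.eye(3)-np.outer(d,d); A.append(P); b.append(P@o)
    return np.linalg.lstsq(np.vstack(A),np.hstack(b),rcond=None)[0].round(1)
E
python3 - <<'E'
from h import *
save('top','top0.png',k=1.42); save('side','side0.png',k=1.42)
for c in('top','side'):
    k=cal(c); print(c,k['fx'],k['cx'],k['cy'],(-k['R'].T@k['t']).round(),k['R'].round(3).tolist())
s=status.state(); print(s, bot.pinch_z, [a for a in dir(bot) if a[0]!='_']); print(Ro.from_quat(s['orientation']).as_matrix().round(3))
E
```

```text
top 524.9447775562588 287.1061936535229 220.38106317630806 [ 472.    3. 1506.] [[-0.019, -1.0, 0.001], [-0.996, 0.019, -0.089], [0.089, -0.003, -0.996]]
side 464.9934871759874 283.5682000695571 206.94459964027894 [  93. -538.  855.] [[0.739, -0.674, 0.01], [-0.486, -0.544, -0.684], [0.466, 0.5, -0.73]]
{'clock': 0.1, 'q': array([ 1.11342243e+00,  4.91522229e-01,  1.55942203e+00,  3.84367594e-05,
        1.09171149e+00, -1.05597209e-01]), 'joint_vel': array([ 0.00057412, -0.0004042 , -0.00191088,  0.00269385,  0.00025426,
        0.00087573]), 'joint_torque': array([ 1.91605483e-03, -6.19446158e+01, -2.62024069e+01, -1.76940421e-04,
        2.89893011e-03, -1.13118283e-06]), 'tool_pos': array([215.22695699, 586.54315444, 230.76037782]), 'orientation': array([ 1.74991550e-01,  9.84569792e-01, -5.05891043e-04, -1.64033697e-04]), 'force': array([-0.03540037, -0.22535282, -0.19404868]), 'moment': array([-0.03910037, -0.03873705, -0.03816304]), 'finger_force': 0.0, 'width': 85.37975601329833} -18.700000000000003 ['Unreachable', 'pinch_z']
[[-0.939  0.345 -0.001]
 [ 0.345  0.939 -0.001]
 [ 0.    -0.001 -1.   ]]
```

View pics/top0.png

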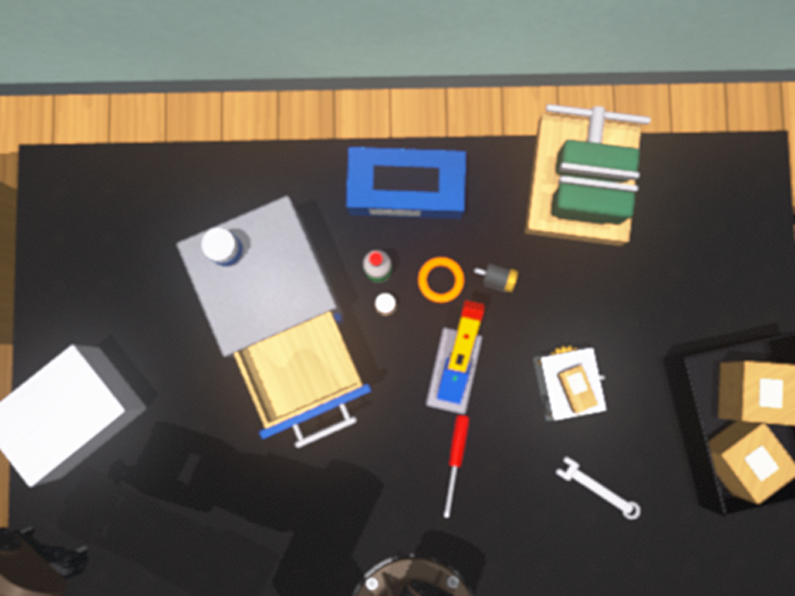

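View pics/side0.png

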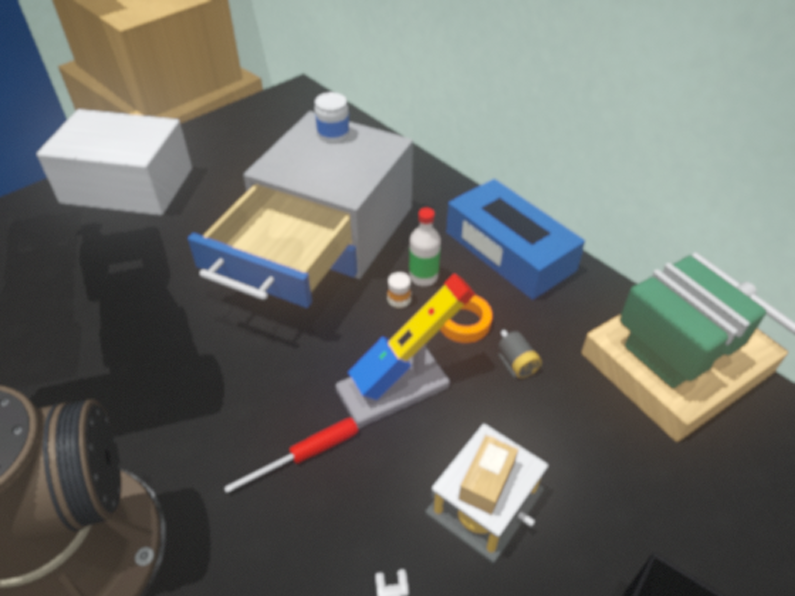

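The top view, in zoomed pixels, shows the gear unit with the carton at about (575,385). The lamp and cradle are at (460,350), the open drawer at (300,375) with its handle at (325,425), and the cabinet at upper left. The side view agrees. Next I'll enlarge crops to measure positions.

```bash
python3 - <<'E'
from h import *
T=snapshot('top')['img'][:,:,::-1];S=snapshot('side')['img'][:,:,::-1]
def cr(im,u,v,w):
    h=w*3//4; return cv2.resize(np.ascontiguousarray(im[v:v+h,u:u+w]),(400,300),interpolation=cv2.INTER_CUBIC)
m=np.vstack([np.hstack([cr(T,364,234,80),cr(S,290,290,120)]),np.hstack([cr(T,270,200,120),cr(T,150,215,140)])])
cv2.imwrite('pics/m1.png',m)
E
```

```text
(no output)
```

View pics/m1.png

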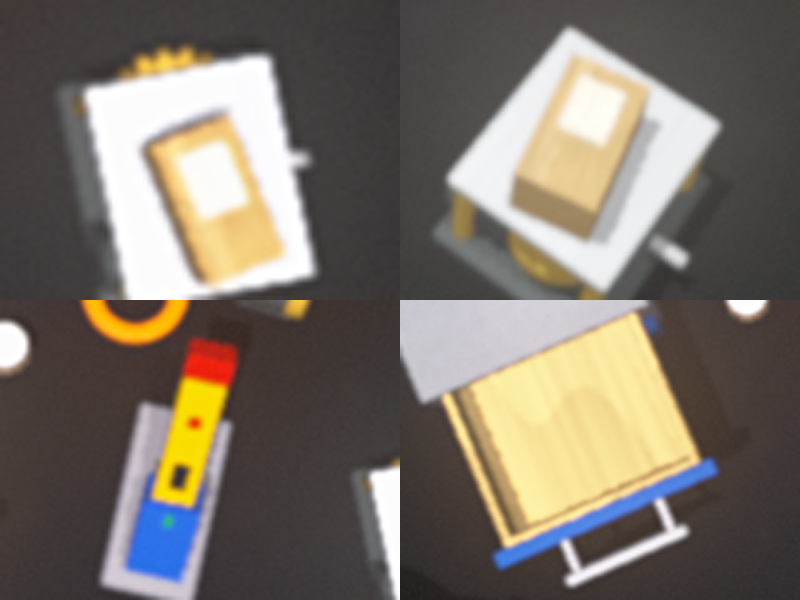

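```bash
python3 - <<'E'
from h import *
G=lambda u,v:(364+u/5,234+v/5)
Sd=lambda u,v:(290+(u-400)/3.3333,290+v/3.3333)
L=lambda u,v:(270+u/3.3333,200+(v-300)/3.3333)
D=lambda u,v:(150+(u-400)/2.857,215+(v-300)/2.857)
def rect(pts,z,f,cam='top'): return np.array([onz(cam,*f(*p),z) for p in pts])
def rep(n,P):
    e=[np.linalg.norm(P[i]-P[(i+1)%4]).round(1) for i in range(4)]
    a=[np.degrees(np.arctan2(*(P[i]-P[j])[[1,0]])).round(1) for i,j in((0,3),(1,2))]
    b=[np.degrees(np.arctan2(*(P[i]-P[j])[[1,0]])).round(1) for i,j in((0,1),(3,2))]
    print(n,'c',P.mean(0).round(1),'edges',e,'x',a,'y',b)
rep('plate',rect([(84,88),(270,56),(315,274),(128,302)],75,G))
rep('pack',rect([(150,146),(230,112),(285,255),(210,284)],115,G))
rep('packS',rect([(573,52),(648,85),(597,210),(514,178)],115,Sd,'side'))
rep('plateS',rect([(447,182),(570,26),(720,125),(606,293)],75,Sd,'side'))
C=rect([(140,402),(232,422),(192,600),(100,585)],20,L);rep('cradle',C)
c=C.mean(0);x=(C[0]+C[1]-C[2]-C[3]);x[2]=0;x/=np.linalg.norm(x);lc=c+35*x;lc[2]=112
y=np.cross([0,0,1],x);ax=x*np.cos(.698)+np.array([0,0,np.sin(.698)]);zz=np.cross(ax,y);print('lamp',lc,'yaw',np.degrees(np.arctan2(x[1],x[0])))
for a,s,t in((105,17,12),(105,-17,12),(-35,17,12),(-35,-17,12)):
    X=lc+a*ax+s*y+t*zz; p=proj('top',X);q=proj('side',X);print(a,s,'topcrop',((p-[270,200])*3.333+[0,300]).round(),'side zoom',(q*1.42).round())
H=np.array([onz('top',*D(*p),122) for p in((570,580),(686,532))]);print('handle',H,H.mean(0),np.linalg.norm(H[0]-H[1]),np.degrees(np.arctan2(*(H[1]-H[0])[[1,0]])))
rep('cab',np.array([onz('top',u/1.42,v/1.42,160) for u,v in((178,243),(290,197),(335,307),(228,355))]))
print('front top outer',[onz('top',*D(*p),138) for p in((497,567),(716,472))],'front top inner',[onz('top',*D(*p),138) for p in((494,553),(712,459))])
E
```

```text
plate c [ 458.8 -314.4   75. ] edges [np.float64(103.2), np.float64(119.9), np.float64(102.6), np.float64(117.7)] x [np.float64(9.6), np.float64(9.4)] y [np.float64(98.6), np.float64(97.3)]
pack c [ 448.8 -315.4  115. ] edges [np.float64(46.3), np.float64(80.0), np.float64(42.5), np.float64(78.4)] x [np.float64(21.6), np.float64(18.9)] y [np.float64(111.7), np.float64(109.7)]
packS c [ 449.  -318.8  115. ] edges [np.float64(43.5), np.float64(79.2), np.float64(44.6), np.float64(82.8)] x [np.float64(21.3), np.float64(22.0)] y [np.float64(110.3), np.float64(115.0)]
plateS c [ 459.2 -317.4   75. ] edges [np.float64(123.4), np.float64(100.7), np.float64(120.3), np.float64(100.4)] x [np.float64(100.4), np.float64(98.7)] y [np.float64(-169.6), np.float64(-169.8)]
cradle c [489.2 -90.5  20. ] edges [np.float64(80.0), np.float64(154.1), np.float64(78.6), np.float64(158.5)] x [np.float64(-13.7), np.float64(-14.2)] y [np.float64(76.6), np.float64(79.7)]
lamp [523.21942731 -98.90577744 112.        ] yaw -13.938446437501293
105 17 topcrop [189. 355.] side zoom [453. 274.]
105 -17 topcrop [233. 365.] side zoom [465. 289.]
-35 17 topcrop [152. 495.] side zoom [386. 341.]
-35 -17 topcrop [193. 505.] side zoom [397. 358.]
handle [[357.4 206.8 122. ]
 [398.7 100.4 122. ]] [378.05 153.6  122.  ] 114.13435065745983 -68.78588431300591
cab c [666.9 271.6 160. ] edges [np.float64(220.8), np.float64(220.1), np.float64(211.0), np.float64(225.8)] x [np.float64(24.0), np.float64(21.5)] y [np.float64(111.7), np.float64(113.2)]
front top outer [array([371.6, 270.2, 138. ]), array([453. ,  71.4, 138. ])] front top inner [array([384.2, 272.9, 138. ]), array([464.8,  74.9, 138. ])]
```

>>> apply_moves:
  series: "-1 -0.8 0 0 -1;-1 -0.8 0 0 -1;-1 -0.8 0 0 -1;-1 -0.8 0 0 -1;-1 -0.8 0 0 -1;-1 -0.8 0 0 -1;-1 -0.8 0 0 -1;-1 -0.8 0 0 -1;-1 -0.8 0 0 -1;-1 -0.8 0 0 -1"

```text
clock: 1.03
tool_pos: [348.4, 366.5, 231.3]
orientation: [0.175, 0.985, 0.0, 0.0]
force: [0.3, -0.3, 0.1]
width: 85.4
finger_force: 0.0
```

>>> apply_moves:
  series: "-1 -0.8 0 0 -1;-1 -0.8 0 0 -1;-1 -0.8 0 0 -1;-1 -0.8 0 0 -1;-1 -0.8 0 0 -1;-1 -0.8 0 0 -1;-1 -0.8 0 0 -1;-1 -0.8 0 0 -1;-1 -0.8 0 0 -1;-1 -0.8 0 0 -1"

```text
clock: 1.87
tool_pos: [481.0, 147.3, 231.3]
orientation: [0.175, 0.985, 0.0, -0.0]
force: [0.8, 0.4, -0.7]
width: 85.3
finger_force: 0.0
```

>>> apply_moves:
  series: "0 0 0 1 -1;0 0 0 1 -1;0 0 0 1 -1;0 0 0 1 -1;0 0 0 1 -1;0 0 0 1 -1;0 0 0 1 -1;0 0 0 1 -1;0 0 0 1 -1;0 0 0 1 -1"

```text
clock: 2.7
tool_pos: [480.5, 148.5, 231.2]
orientation: [0.576, 0.817, -0.0, -0.0]
force: [0.3, -0.5, -0.2]
width: 85.5
finger_force: 0.0
```

>>> apply_moves:
  series: "0 0 0 1 -1;0 0 0 1 -1;0 0 0 1 -1;0 0 0 1 -1;0 0 0 1 -1;0 0 0 1 -1;0 0 0 1 -1;0 0 0 1 -1;0 0 0 1 -1;0 0 0 1 -1"

```text
clock: 3.53
tool_pos: [480.5, 148.5, 231.2]
orientation: [0.868, 0.497, -0.0, -0.0]
force: [-0.0, 0.7, 0.5]
width: 85.4
finger_force: 0.0
```

>>> apply_moves:
  series: "0 0 0 1 -1;0 0 0 1 -1;0 0 0 1 -1;0 0 0 1 -1;0 0 0 1 -1;0 0 0 1 -1;0 0 0 1 -1;0 0 0 0.7 -1;0 0 0 0 -1;0 0 0 0 -1"

```text
clock: 4.37
tool_pos: [480.6, 148.5, 231.2]
orientation: [0.983, 0.186, -0.0, -0.0]
force: [0.4, 0.0, -0.8]
width: 85.7
finger_force: 0.0
```

```bash
cat >> h.py <<'E'
def to(x,y,z,psi=None):
    s=status.state(); M=Ro.from_quat(s['orientation']).as_matrix(); p=s['tool_pos']
    h=np.degrees(np.arctan2(M[1,1],M[0,1])); d=M.T@(np.array([x,y,z])-p)
    print('t',round(s['clock'],2),'p',p.round(1),'psi',h.round(1),'q6',s['q'][5].round(2),'F',s['force'].round(1),'w',round(s['width'],1))
    print('units',(d/20).round(2), None if psi is None else round((h-psi)/5,2))
E
python3 -c "
from h import *
to(449,-317,231,-68.7)"
```

```text
t 4.37 p [480.6 148.5 231.2] psi -68.5 q6 1.36 F [ 0.4  0.  -0.8] w 85.7
units [-9.980e+00  2.108e+01  1.000e-02] 0.03
```

>>> apply_moves:
  series: "-0.5 1 0 0 -1;-0.5 1 0 0 -1;-0.5 1 0 0 -1;-0.5 1 0 0 -1;-0.5 1 0 0 -1;-0.5 1 0 0 -1;-0.5 1 0 0 -1;-0.5 1 0 0 -1;-0.5 1 0 0 -1;-0.5 1 0 0 -1"

```text
clock: 5.2
tool_pos: [460.0, -75.3, 231.3]
orientation: [0.982, 0.186, 0.0, 0.0]
force: [0.3, -0.2, 0.6]
width: 85.6
finger_force: 0.0
```

>>> apply_moves:
  series: "-0.5 1 0 0 -1;-0.5 1 0 0 -1;-0.5 1 0 0 -1;-0.5 1 0 0 -1;-0.5 1 0 0 -1;-0.5 1 0 0 -1;-0.5 1 0 0 -1;-0.5 1 0 0 -1;-0.5 1 0 0 -1;-0.5 1 0 0 -1"

```text
clock: 6.03
tool_pos: [439.6, -298.0, 231.3]
orientation: [0.982, 0.186, 0.0, -0.0]
force: [-0.1, -0.5, -0.1]
width: 85.5
finger_force: 0.0
```

>>> apply_moves:
  series: "0 1 0 0 -1;0 0.1 1 0 -1;0 0 1 0 -1;0 0 1 0 -1;0 0 0 0 -1"

```text
clock: 6.45
tool_pos: [446.7, -316.5, 168.1]
orientation: [0.983, 0.186, -0.002, -0.002]
force: [-0.1, 0.7, -0.3]
width: 85.3
finger_force: 0.0
```

```bash
python3 -c "
from h import *
to(449,-317,79,-68.7)
T=snapshot('top')['img'][:,:,::-1];S=snapshot('side')['img'][:,:,::-1]
f=lambda im,u,v:cv2.resize(np.ascontiguousarray(im[v:v+150,u:u+100]),(400,600),interpolation=cv2.INTER_CUBIC)
cv2.imwrite('pics/m2.png',np.hstack([f(T,350,190),f(S,290,250)]))"
```

```text
t 6.45 p [ 446.7 -316.5  168.1] psi -68.6 q6 0.46 F [-0.1  0.7 -0.3] w 85.3
units [0.11 0.09 4.45] 0.03
```

View pics/m2.png

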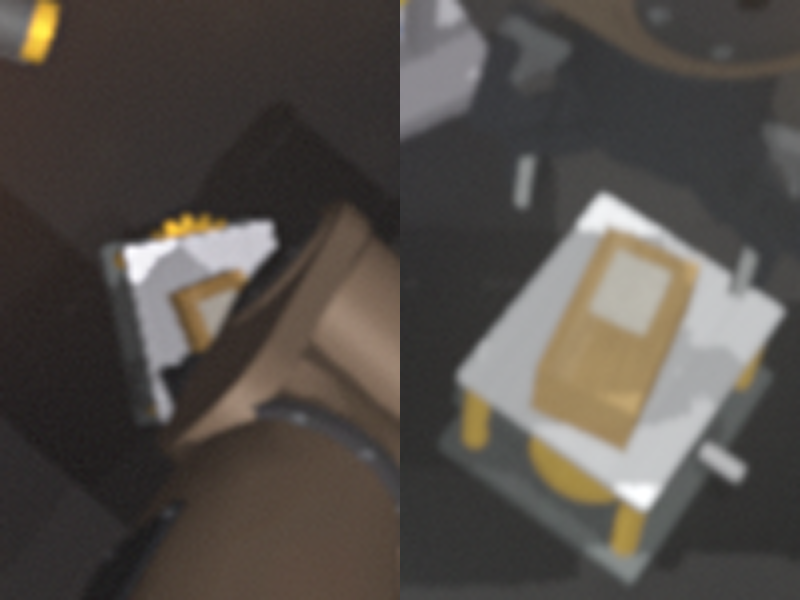

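The open pads at (525,180) and (742,270) in the crop straddle the carton and line up with it, so I'll descend and grip.

>>> apply_moves:
  series: "0.1 0.1 1 0 -1;0 0 1 0 -1;0 0 1 0 -1;0 0 1 0 -1;0 0 0.3 0 -1;0 0 0.3 0 -1;0 0 0 0 -1;0 0 0 0 0.3;0 0 0 0 1;0 0 0 0 1"
  force: 35

```text
clock: 7.38
tool_pos: [450.8, -318.7, 80.3]
orientation: [0.983, 0.185, 0.001, 0.001]
force: [-0.8, -0.2, -0.3]
width: 51.5
finger_force: 0.0
```

>>> apply_moves:
  series: "0 0 0 0 1;0 0 0 0 1;0 0 0 0 1;0 0 0 0 1;0 0 0 0 1;0 0 0 0 1"

```text
clock: 7.88
tool_pos: [450.8, -318.7, 80.2]
orientation: [0.983, 0.185, 0.0, 0.001]
force: [-0.2, 0.0, 5.6]
width: 45.7
finger_force: 36.5
```

>>> apply_moves:
  series: "0 0 -0.3 0 1;0 0 -1 0 1;0 0 -1 0 1;0 0 -1 0 1;0 0 -1 0 1;0 0 -1 0 1;0 0 -1 0 1;0 0 -1 0 1;0 0 0 0 1"

```text
clock: 8.63
tool_pos: [451.3, -319.2, 229.4]
orientation: [0.983, 0.185, 0.002, 0.002]
force: [-0.1, -0.4, -1.4]
width: 45.8
finger_force: 36.5
```

```bash
python3 -c "
from h import *
to(483,196,220,-68.4)"
```

```text
t 8.63 p [ 451.3 -319.2  229.4] psi -68.6 q6 0.46 F [-0.1 -0.4 -1.4] w 45.8
units [ 10.85 -23.42   0.38] -0.05
```

>>> apply_moves:
  series: "0.3 -0.6 0 0 1;0.47 -1 0 0 1;0.47 -1 0 0 1;0.47 -1 0 0 1;0.47 -1 0 0 1;0.47 -1 0 0 1;0.47 -1 0 0 1;0.47 -1 0 0 1;0.47 -1 0 0 1;0.47 -1 0 0 1"

```text
clock: 9.47
tool_pos: [464.1, -104.8, 224.4]
orientation: [0.983, 0.185, -0.001, -0.001]
force: [-0.4, -0.3, -1.0]
width: 45.5
finger_force: 36.4
```

>>> apply_moves:
  series: "0.47 -1 0 0 1;0.47 -1 0 0 1;0.47 -1 0 0 1;0.47 -1 0 0 1;0.47 -1 0 0 1;0.47 -1 0 0 1;0.47 -1 0 0 1;0.47 -1 0 0 1;0.47 -1 0 0 1;0.47 -1 0 0 1"

```text
clock: 10.3
tool_pos: [478.6, 115.3, 224.3]
orientation: [0.983, 0.185, -0.001, -0.0]
force: [0.6, -0.3, -1.8]
width: 45.8
finger_force: 36.4
```

>>> apply_moves:
  series: "0.47 -1 0 0 1;0.47 -1 0 0 1;0.47 -1 0 0 1;0.1 -0.8 0 0 1;0 0 1 0 1;0 0 1 0 1;0 0 0.5 0 1;0 0 0 0 1;0 0 0 0 1"

```text
clock: 11.05
tool_pos: [479.8, 195.6, 175.0]
orientation: [0.983, 0.185, -0.001, 0.0]
force: [0.4, -0.1, -0.4]
width: 45.4
finger_force: 36.4
```

```bash
python3 -c "
from h import *
to(483,196,97,-68.4)
T=snapshot('top')['img'][:,:,::-1];S=snapshot('side')['img'][:,:,::-1]
f=lambda im,u,v:cv2.resize(np.ascontiguousarray(im[v:v+150,u:u+133]),(400,450),interpolation=cv2.INTER_CUBIC)
cv2.imwrite('pics/m3.png',np.hstack([f(T,150,200),f(S,125,100)]))"
```

```text
t 11.05 p [479.8 195.6 175. ] psi -68.7 q6 1.46 F [ 0.4 -0.1 -0.4] w 45.4
units [0.16 0.04 3.9 ] -0.05
```

View pics/m3.png

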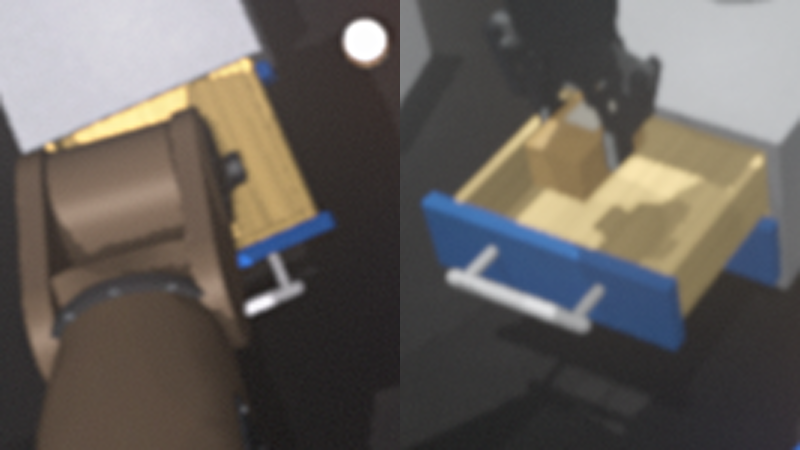

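The carton hangs over the middle of the open drawer, at about (570,155) in the side crop. I'll lower it gently.

>>> apply_moves:
  series: "0.15 0 1 0 1;0 0 1 0 1;0 0 1 0 1;0 0 0.5 0 1;0 0 0.2 0 1;0 0 0.1 0 1;0 0 0 0 1;0 0 0 0 1"

```text
clock: 11.82
tool_pos: [483.5, 196.8, 100.2]
orientation: [0.983, 0.185, 0.001, -0.0]
force: [0.9, -0.5, -2.1]
width: 45.3
finger_force: 36.4
```

>>> apply_moves:
  series: "0 0 0.06 0 1;0 0 0.06 0 1;0 0 0 0 1;0 0 0 0 1"

```text
clock: 12.15
tool_pos: [483.0, 196.7, 97.1]
orientation: [0.983, 0.185, 0.0, -0.0]
force: [0.2, -0.2, -1.5]
width: 45.2
finger_force: 36.4
```

>>> apply_moves:
  series: "0 0 0.06 0 1;0 0 0 0 1;0 0 0 0 1"

```text
clock: 12.4
tool_pos: [483.0, 196.7, 95.6]
orientation: [0.983, 0.185, -0.0, -0.0]
force: [-0.3, -0.2, -1.8]
width: 46.2
finger_force: 36.4
```

>>> apply_moves:
  series: "0 0 0.06 0 1;0 0 0 0 1;0 0 0 0 1"

```text
clock: 12.65
tool_pos: [483.7, 197.0, 95.2]
orientation: [0.983, 0.185, 0.001, -0.0]
force: [1.1, 1.4, 6.1]
width: 45.4
finger_force: 37.2
```

>>> apply_moves:
  series: "0 0 0 0 0.1;0 0 0 0 -0.2;0 0 0 0 -0.5;0 0 0 0 -0.7;0 0 0 0 -0.7;0 0 -0.3 0 -0.7;0 0 -1 0 -0.7;0 0 -1 0 -0.7;0 0 -1 0 -0.7;0 0 -1 0 -0.7"

```text
clock: 13.48
tool_pos: [482.9, 196.7, 181.8]
orientation: [0.983, 0.185, -0.0, -0.0]
force: [0.8, 0.5, -0.4]
width: 72.9
finger_force: 0.0
```

```bash
python3 -c "
from h import *
c,s=np.cos(np.radians(21.6)),np.sin(np.radians(21.6))
f=np.array([411,167])+80*np.array([s,-c])
print('contact',f); a=f-30*np.array([c,s]);print(a,np.linalg.norm(a))
to(a[0],a[1],190,-68.4)"
```

```text
contact [440.44996421  92.61788113]
[412.55666964  81.57414455] 420.54410793840117
t 13.48 p [482.9 196.7 181.8] psi -68.7 q6 1.46 F [ 0.8  0.5 -0.4] w 72.9
units [-5.37  4.08 -0.41] -0.05
```

>>> apply_moves:
  series: "-1 0.8 0 0 1;-1 0.8 0 0 1;-1 0.8 0 0 1;-1 0.8 0 0 1;-1 0.9 0 0 1;-0.1 0 0 0 1;0 0 0 0 1;0 0 1 0 1;0 0 0.4 0 1;0 0 0 0 1"
  force: 40

```text
clock: 14.32
tool_pos: [417.5, 83.7, 151.3]
orientation: [0.983, 0.185, -0.001, -0.0]
force: [0.6, -0.6, -0.8]
width: -0.1
finger_force: 0.0
```

```bash
python3 -c "
from h import *
to(440.4,92.6,115,-68.4)
T=snapshot('top')['img'][:,:,::-1];S=snapshot('side')['img'][:,:,::-1]
f=lambda im,u,v:cv2.resize(np.ascontiguousarray(im[v:v+150,u:u+133]),(400,450),interpolation=cv2.INTER_CUBIC)
cv2.imwrite('pics/m4.png',np.hstack([f(T,150,200),f(S,125,100)]))"
```

```text
t 14.32 p [417.5  83.7 151.3] psi -68.6 q6 1.24 F [ 0.6 -0.6 -0.8] w -0.1
units [1.23 0.   1.81] -0.05
```

View pics/m4.png

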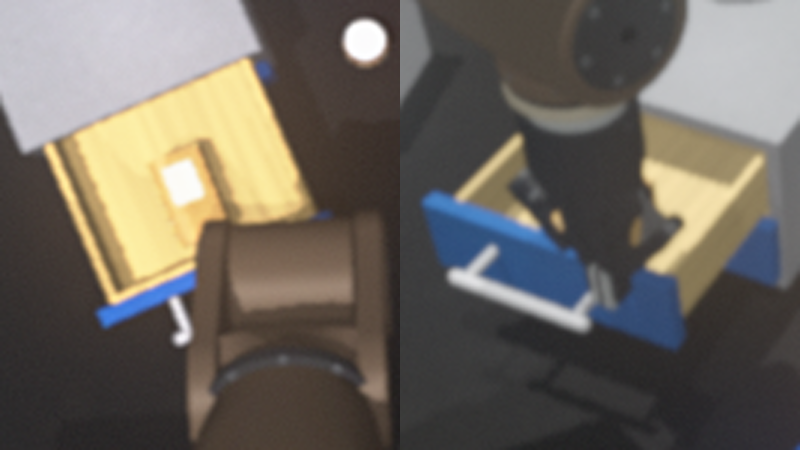

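The carton lies flat in the drawer at about (185,180). The shut fingers stand in front of the drawer face, to the right of the handle, so I'll go lower and push.

>>> apply_moves:
  series: "0 0.3 1 0 1;0 0 0.7 0 1;0 0 0 0 1;0.5 0 0 0 1;0.5 0 0 0 1;0.5 0 0 0 1;0.5 0 0 0 1;0.5 0 0 0 1;0.5 0 0 0 1;0.5 0 0 0 1"

```text
clock: 15.25
tool_pos: [486.3, 103.6, 118.6]
orientation: [0.983, 0.185, 0.0, -0.0]
force: [-2.2, 0.1, 0.1]
width: 0.0
finger_force: 0.7
```

>>> apply_moves:
  series: "0.5 0 0 0 1;0.5 0 0 0 1;0.5 0 0 0 1;0.5 0 0 0 1;0.5 0 0 0 1;0.4 0 0 0 1;0.3 0 0 0 1"

```text
clock: 15.83
tool_pos: [545.9, 126.7, 118.4]
orientation: [0.983, 0.185, 0.0, -0.0]
force: [-2.5, -0.2, 1.8]
width: 0.1
finger_force: 0.7
```

```bash
python3 -c "
from h import *
to(440.4+.93*139,92.6+.368*139,117,-68.4)"
```

```text
t 15.83 p [545.9 126.7 118.4] psi -68.7 q6 1.31 F [-2.5 -0.2  1.8] w 0.1
units [ 1.42 -0.36  0.07] -0.05
```

>>> apply_moves:
  series: "0.3 0 0 0 1;0.3 0 0 0 1;0.3 0 0 0 1;0.1 0 0 0 1;0 0 0 0 1"

```text
clock: 16.25
tool_pos: [564.1, 133.8, 118.5]
orientation: [0.983, 0.185, 0.0, -0.0]
force: [0.1, 0.1, -0.3]
width: 0.0
finger_force: 0.0
```

>>> apply_moves:
  series: "0.15 0 0 0 1;0.15 0 0 0 1;0 0 0 0 1;0 0 0 0 1"

```text
clock: 16.58
tool_pos: [569.3, 135.9, 118.5]
orientation: [0.983, 0.185, 0.0, -0.0]
force: [0.5, -0.4, -0.7]
width: 0.0
finger_force: 0.0
```

>>> apply_moves:
  series: "0.15 0 0 0 1;0.15 0 0 0 1;0 0 0 0 1"

```text
clock: 16.83
tool_pos: [574.0, 137.9, 118.4]
orientation: [0.983, 0.185, -0.001, 0.0]
force: [-6.0, -2.4, 2.3]
width: -0.2
finger_force: 3.3
```

>>> apply_moves:
  series: "0.1 0 0 0 1;0.1 0 0 0 1;0 0 0 0 1"

```text
clock: 17.08
tool_pos: [574.0, 138.0, 118.3]
orientation: [0.983, 0.185, -0.006, 0.0]
force: [-25.8, -13.5, 16.8]
width: 0.1
finger_force: 14.7
```

>>> apply_moves:
  series: "-0.3 0 0 0 1;-1 0 0 0 1;-1 0 0 0 0;0 0 -1 0 -1;0 0 -1 0 -1;0 0 -1 0 -1;0 0 -1 0 -1;0 0 -1 0 -1;0 0 -1 0 -1;0 0 0 0 -1"

```text
clock: 17.92
tool_pos: [537.1, 123.0, 242.3]
orientation: [0.983, 0.185, 0.003, 0.0]
force: [-0.2, -0.2, 1.2]
width: 85.4
finger_force: 0.0
```

```bash
python3 -c "
from h import *
to(523.2,-98.9,238,-103.9)"
```

```text
t 17.92 p [537.1 123.  242.3] psi -68.7 q6 1.3 F [-0.2 -0.2  1.2] w 85.4
units [-4.69 10.08  0.2 ] 7.05
```

>>> apply_moves:
  series: "-0.45 0.9 0 0 -1;-0.45 1 0 0 -1;-0.45 1 0 0 -1;-0.45 1 0 0 -1;-0.45 1 0 0 -1;-0.45 1 0 0 -1;-0.45 1 0 0 -1;-0.5 1 0 0 -1;-0.5 1 0 0 -1;-0.5 1 0 0 -1"

```text
clock: 18.75
tool_pos: [520.9, -96.6, 238.1]
orientation: [0.983, 0.185, 0.0, -0.0]
force: [0.1, 0.4, 0.4]
width: 85.3
finger_force: 0.0
```

>>> apply_moves:
  series: "0 0.2 0 1 -1;0 0 0 1 -1;0 0 0 1 -1;0 0 0 1 -1;0 0 0 1 -1;0 0 0 1 -1;0 0 0 1 -1;0 0 0 0 -1;0 0 0 0 -1"

```text
clock: 19.5
tool_pos: [522.5, -99.3, 238.2]
orientation: [0.993, -0.118, -0.0, -0.0]
force: [0.5, -0.5, 0.1]
width: 85.6
finger_force: 0.0
```

```bash
python3 -c "
from h import *
to(523.2,-98.9,98,-103.9)
T=snapshot('top')['img'][:,:,::-1];S=snapshot('side')['img'][:,:,::-1]
f=lambda im,u,v:cv2.resize(np.ascontiguousarray(im[v:v+150,u:u+133]),(400,450),interpolation=cv2.INTER_CUBIC)
cv2.imwrite('pics/m5.png',np.hstack([f(T,120,150),f(S,225,150)]))"
```

```text
t 19.5 p [522.5 -99.3 238.2] psi -103.5 q6 1.49 F [ 0.5 -0.5  0.1] w 85.6
units [ 0.03 -0.03  7.01] 0.08
```

View pics/m5.png

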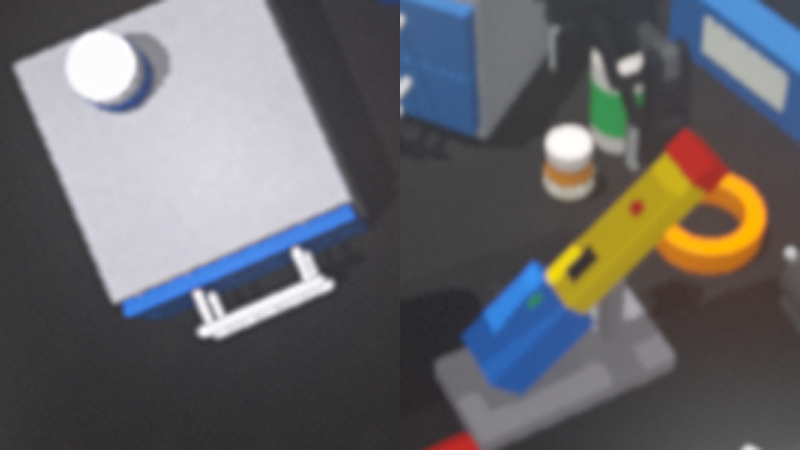

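The top drawer is shut: both handles line up in the top crop. The cradle and lamp lie under the gripper as modelled, with the pads at (555,50) and (632,150), so I'll descend to grasp the lamp.

>>> apply_moves:
  series: "0 0 1 0 -1;0 0 1 0 -1;0 0 1 0 -1;0 0 1 0 -1;0 0 1 0 -1;0 0 1 0 -1;0 0 0.5 0 -1;0 0 0.5 0 -1;0 0 0 0 -1;0 0 0 0 -1"

```text
clock: 20.43
tool_pos: [522.6, -99.3, 98.7]
orientation: [0.993, -0.119, 0.0, -0.0]
force: [0.1, 0.4, -0.6]
width: 85.2
finger_force: 0.0
```

>>> apply_moves:
  series: "0 0 0 0 0;0 0 0 0 0.1;0 0 0 0 1;0 0 0 0 1;0 0 0 0 1;0 0 0 0 1;0 0 0 0 1"
  force: 40

```text
clock: 21.02
tool_pos: [522.6, -99.3, 99.1]
orientation: [0.993, -0.119, 0.0, 0.0]
force: [-1.5, 1.4, 5.5]
width: 33.5
finger_force: 39.9
```

>>> apply_moves:
  series: "0.31 0 -0.26 0 1;0.31 0 -0.26 0 1;0.31 0 -0.26 0 1;0.31 0 -0.26 0 1"

```text
clock: 21.35
tool_pos: [546.6, -105.1, 119.7]
orientation: [0.993, -0.119, -0.001, -0.0]
force: [-4.5, 0.6, -0.2]
width: 33.8
finger_force: 40.2
```

>>> apply_moves:
  series: "0.31 0 -0.26 0 1;0.31 0 -0.26 0 1;0.31 0 -0.26 0 1;0.31 0 -0.26 0 1;0.31 0 -0.26 0 1;0.31 0 -0.26 0 1;0.31 0 -0.26 0 1;0.31 0 -0.26 0 1"

```text
clock: 22.02
tool_pos: [595.4, -117.0, 161.4]
orientation: [0.993, -0.119, 0.0, -0.0]
force: [-4.2, 0.1, -0.2]
width: 33.3
finger_force: 40.2
```

>>> apply_moves:
  series: "0 0 -1 0 1;0 0 -1 0 1;0 0 -1 0 1;0 0 -0.5 0 1;0 0 0 0 1"

```text
clock: 22.43
tool_pos: [596.2, -117.2, 233.4]
orientation: [0.993, -0.119, 0.003, 0.0]
force: [-0.0, 0.5, -1.5]
width: 33.2
finger_force: 40.3
```

```bash
python3 -c "
from h import *
to(630,-395,260,0)
save('side','s6.png')"
```

```text
t 22.43 p [ 596.2 -117.2  233.4] psi -103.7 q6 1.51 F [-0.   0.5 -1.5] w 33.2
units [ 4.93 13.1  -1.3 ] -20.73
```

View pics/s6.png

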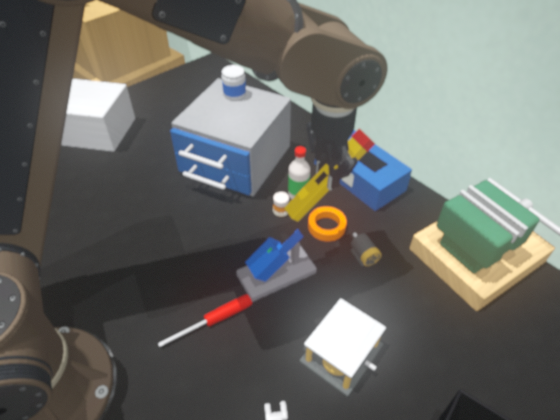

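The lamp is out of the cradle and still tilted, and the drawer is shut in the side view. The bench between the gear unit and the vise, at about (420,300), is free. I'll lay the lamp flat there and regrasp it.

>>> apply_moves:
  series: "0.3 0.6 -0.5 0 1;0.35 0.95 -0.5 0 1;0.35 0.95 -0.3 0 1;0.35 0.95 0 0 1;0.35 0.95 0 0 1;0.35 0.95 0 0 1;0.35 0.95 0 0 1;0.35 0.95 0 0 1;0.35 0.95 0 0 1;0.35 0.95 0 0 1"

```text
clock: 23.32
tool_pos: [618.5, -312.0, 254.9]
orientation: [0.993, -0.119, -0.001, -0.0]
force: [-0.3, 0.2, -1.9]
width: 33.5
finger_force: 40.3
```

>>> apply_moves:
  series: "0.35 0.95 0 0 1;0.35 0.95 0 0 1;0.35 0.95 0 0 1;0.4 0.95 0 0 1;0 0.2 0 -0.7 1;0 0 0 -1 1;0 0 0 -1 1;0 0 0 -1 1;0 0 0 -1 1;0 0 0 -1 1"

```text
clock: 24.15
tool_pos: [627.8, -395.6, 254.7]
orientation: [0.991, 0.131, -0.001, -0.001]
force: [-0.4, -0.6, -0.6]
width: 33.4
finger_force: 40.4
```

>>> apply_moves:
  series: "0 0 0 -1 1;0 0 0 -1 1;0 0 0 -1 1;0 0 0 -1 1;0 0 0 -1 1;0 0 0 -1 1;0 0 0 -1 1;0 0 0 -1 1;0 0 0 -1 1;0 0 0 -1 1"

```text
clock: 24.98
tool_pos: [627.8, -395.5, 254.7]
orientation: [0.843, 0.538, -0.0, -0.001]
force: [-0.1, 0.5, -2.0]
width: 33.4
finger_force: 40.4
```

>>> apply_moves:
  series: "0 0 0 -1 1;0 0 0 -1 1;0 0 0 -1 1;0 0 0 -1 1;0 0 0 -1 1;0 0 0 0 1;0 0 0 0 1"

```text
clock: 25.57
tool_pos: [627.8, -395.5, 255.3]
orientation: [0.709, 0.705, -0.0, -0.001]
force: [-0.1, -0.9, -2.2]
width: 33.5
finger_force: 40.4
```

```bash
python3 -c "
from h import *
to(630,-395,97,0)
save('side','s7.png',(260,120,560,345),2.6)"
```

```text
t 25.57 p [ 627.8 -395.5  255.3] psi -0.3 q6 -0.65 F [-0.1 -0.9 -2.2] w 33.5
units [0.02 0.12 7.91] -0.06
```

View pics/s7.png

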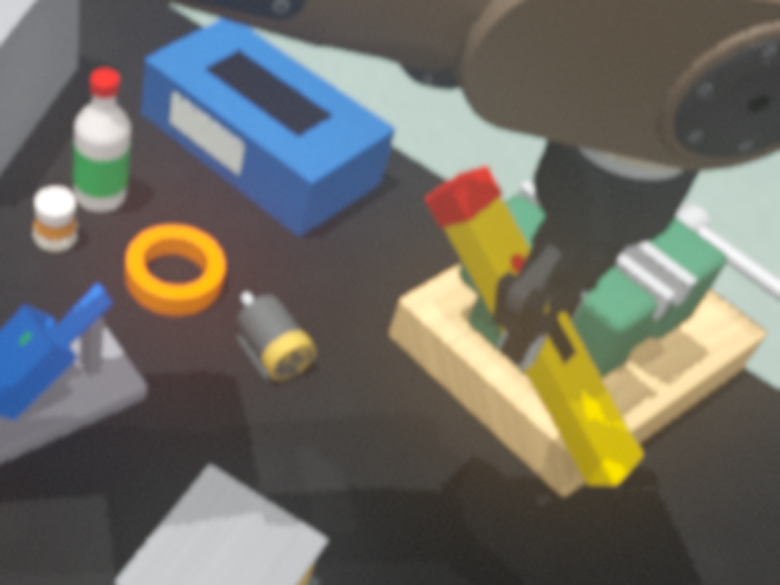

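```bash
python3 -c "
from h import *
for u,v in((565,495),(392,335),(290,375)): print(onz('side',260+u/2.6,120+v/2.6,0))
for X in((630,-395,0),(630,-290,0),(630,-500,0)): print((proj('side',X)-[260,120])*2.6, proj('top',X)*1.42)
"
```

```text
[ 741.9 -441.9    0. ]
[ 770.2 -248.4    0. ]
[ 668.1 -215.9    0. ]
[434.2  540.28] [601.512 297.774]
[328.9  454.48] [549.966 298.768]
[551.98 635.96] [653.2  296.78]
```

>>> apply_moves:
  series: "0 0 1 0 1;0 0 1 0 1;0 0 1 0 1;0 0 1 0 1;0 0 1 0 1;0 0 1 0 1;0 0 1 0 1;0 0 1 0 1;0 0 0.8 0 1;0 0 0 0 1"
  force: 20

```text
clock: 26.45
tool_pos: [626.5, -394.5, 76.6]
orientation: [0.709, 0.705, -0.0, -0.003]
force: [-0.1, -0.8, -2.4]
width: 33.4
finger_force: 40.3
```

>>> apply_moves:
  series: "0 0 0.2 0 1;0 0 0.2 0 1;0 0 0.2 0 1;0 0 0.2 0 1;0 0 0.2 0 1;0 0 0 0 1"

```text
clock: 26.95
tool_pos: [628.2, -395.5, 61.3]
orientation: [0.708, 0.706, 0.0, 0.001]
force: [-0.6, -0.3, 2.0]
width: 33.5
finger_force: 40.6
```

>>> apply_moves:
  series: "0 0 0.2 0 0.9;0 0 0.2 0 0.9;0 0 0.2 0 0.9;0 0 0 0 0.9"
  force: 20

```text
clock: 27.28
tool_pos: [628.6, -395.3, 49.5]
orientation: [0.708, 0.706, 0.0, 0.001]
force: [1.5, 2.7, 4.6]
width: 33.2
finger_force: 39.6
```

>>> apply_moves:
  series: "0 0 0.2 0 0.9;0 0 0.2 0 0.9;0 0 0.2 0 0.9;0 0 0.2 0 0.9;0 0 0 0 0.9"

```text
clock: 27.7
tool_pos: [628.1, -395.5, 32.6]
orientation: [0.708, 0.706, 0.0, 0.0]
force: [0.7, 1.1, 3.4]
width: 33.5
finger_force: 38.5
```

>>> apply_moves:
  series: "0 0 0.2 0 0.9;0 0 0.2 0 0.9;0 0 0.2 0 0.9;0 0 0.2 0 0.9;0 0 0 0 0.9"

```text
clock: 28.12
tool_pos: [627.5, -395.4, 15.6]
orientation: [0.708, 0.706, -0.0, -0.001]
force: [0.3, 0.3, 1.5]
width: 33.4
finger_force: 37.9
```

>>> apply_moves:
  series: "0 0 0.15 0 0.9;0 0 0.15 0 0.9;0 0 0 0 0.9;0 0 0 0 0.9"

```text
clock: 28.45
tool_pos: [627.7, -395.6, 10.5]
orientation: [0.708, 0.706, -0.0, -0.0]
force: [0.1, 0.3, -0.4]
width: 33.5
finger_force: 37.7
```

>>> apply_moves:
  series: "0 0 0 0 0.1;0 0 0 0 -0.1;0 0 0 0 -0.4;0 0 0 0 -0.4;0 0 0 0 -0.4;0 0 0.2 0 -0.4;0 0 0.2 0 -0.4;0 0 0 0 -0.4;0 0 0 0 -0.4"

```text
clock: 29.2
tool_pos: [627.7, -395.3, 2.3]
orientation: [0.708, 0.706, -0.0, -0.0]
force: [-0.7, 0.5, -0.4]
width: 59.9
finger_force: 0.0
```

```bash
python3 -c "
from h import *
to(627.7,-395,2,0)
s=save('side','s8.png',(300,200,500,350),4);im=s['img'].astype(int)
hsv=cv2.cvtColor(s['img'],cv2.COLOR_RGB2HSV)
sub=np.zeros(hsv.shape[:2],bool);sub[230:400,330:520]=1
red=((hsv[...,0]<6)|(hsv[...,0]>174))&(hsv[...,1]>150)&(hsv[...,2]>70)&sub
yel=(abs(hsv[...,0].astype(int)-27)<5)&(hsv[...,1]>170)&sub
for n,m in(('red',red),('yel',yel)):
    k,l,st,ce=cv2.connectedComponentsWithStats(m.astype('uint8'))
    for i in range(1,k):
        if st[i,4]>15: print(n,st[i],ce[i].round(1),onz('side',*ce[i],20))
"
```

```text
t 29.2 p [ 627.7 -395.3    2.3] psi -0.2 q6 -0.65 F [-0.7  0.5 -0.4] w 59.9
units [0.02 0.   0.01] -0.03
red [382 284  19  21 186] [389.6 293.4] [ 624.9 -298.1   20. ]
yel [391 292  31  31 495] [404.8 306.3] [ 623.8 -338.6   20. ]
yel [ 427  321   54   49 1138] [453.5 345.8] [ 623.7 -455.6   20. ]
```

View pics/s8.png

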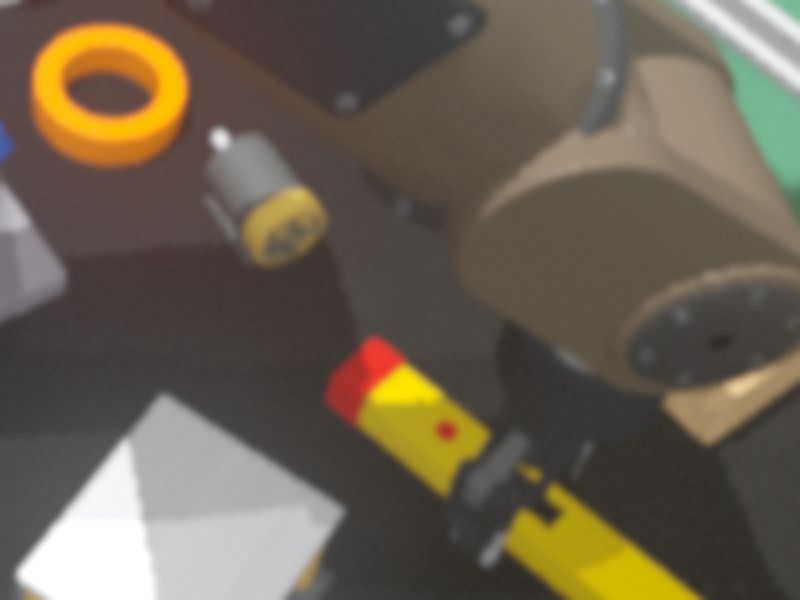

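The lamp lies flat on the bench, strip down and red dot up at (447,430), with the fingers on either side. I'll compute its ends.

```bash
python3 -c "
from h import *
print(onz('side',300+375/4,200+337/4,24),onz('side',300+404/4,200+365/4,24),onz('side',300+362/4,200+400/4,24),onz('side',300+447/4,200+430/4,24))
for y in(-290,-300,-495,-500,-505,-510):
  print(y,proj('side',(645,y,24)),proj('side',(611,y,24)),proj('side',(611,y,0)))
"
```

```text
[ 646.9 -290.7   24. ] [ 644.4 -311.9   24. ] [ 611.2 -310.5   24. ] [ 629.6 -350.8   24. ]
-290 [392.9 284.6] [382.7 293.7] [380.8 299.9]
-300 [396.7 287.5] [386.5 296.8] [384.5 302.9]
-495 [478.1 352.2] [468.3 363.6] [464.5 369.2]
-500 [480.5 354. ] [470.6 365.6] [466.8 371. ]
-505 [482.8 355.9] [472.9 367.5] [469.1 372.9]
-510 [485.2 357.7] [475.3 369.4] [471.4 374.9]
```

>>> apply_moves:
  series: "0 0 0 0 0;0 0 0 0 0.1;0 0 0 0 1;0 0 0 0 1;0 0 0 0 1;0 0 0 0 1;0 0 0 0 1"
  force: 60

```text
clock: 29.83
tool_pos: [628.1, -395.6, 3.2]
orientation: [0.708, 0.706, 0.0, 0.0]
force: [-0.9, -0.3, 5.0]
width: 32.7
finger_force: 61.8
```

>>> apply_moves:
  series: "0 0 -0.1 0 1;0 0 -0.3 0 1;0 0 -0.6 0 1;0 0 -1 0 1;0 0 -1 0 1;0 0 -1 0 1;0 0 -1 0 1;0 0 -1 0 1;0 0 -1 0 1;0 0 -1 0 1"

```text
clock: 30.67
tool_pos: [627.7, -395.4, 164.8]
orientation: [0.708, 0.706, 0.0, 0.0]
force: [0.4, 0.1, -2.9]
width: 32.5
finger_force: 61.0
```

>>> apply_moves:
  series: "0 0 -0.6 0 1;0 0 -0.3 0 1;0 0 0 0 1;0 0 0 0 1"

```text
clock: 31.0
tool_pos: [627.6, -395.3, 180.2]
orientation: [0.708, 0.706, -0.0, -0.0]
force: [-0.6, 0.9, -2.7]
width: 33.0
finger_force: 61.1
```

```bash
python3 -c "
from h import *
to(459,-316,165.5,0)
s=snapshot('side');hsv=cv2.cvtColor(s['img'],cv2.COLOR_RGB2HSV)
yel=(abs(hsv[...,0].astype(int)-27)<5)&(hsv[...,1]>170);red=((hsv[...,0]<6)|(hsv[...,0]>174))&(hsv[...,1]>150)&(hsv[...,2]>70)
for n,m in(('r',red),('y',yel)):
    k,l,st,ce=cv2.connectedComponentsWithStats(m.astype('uint8'))
    for i in range(1,k):
        if st[i,4]>15: print(n,st[i],ce[i].round(1))
z=status.state()['tool_pos'][2]-2.3
for y in(-290,-500): print([(x,h,proj('side',(x,y,z+h)).tolist()) for x,h in((645,24),(611,24),(611,0))])
"
```

```text
t 31.0 p [ 627.6 -395.3  180.2] psi -0.2 q6 -0.65 F [-0.6  0.9 -2.7] w 33.0
units [ 3.94 -8.44  0.74] -0.03
r [295 146  11  11  99] [299.8 150.7]
r [397 230  20  24 239] [405.9 240.6]
r [204 295  48  31 653] [227.6 309.7]
y [408 239  34  39 635] [424.2 255.9]
y [ 453  269   62   55 1387] [483.9 297.4]
[(645, 24, [410.4, 230.6]), (611, 24, [398.9, 240.1]), (611, 0, [396.5, 248.3])]
[(645, 24, [515.4, 304.4]), (611, 24, [504.6, 316.9]), (611, 0, [499.3, 324.5])]
```

>>> apply_moves:
  series: "0.2 -0.4 0 0 1;0.4 -0.9 0 0 1;0.45 -1 0 0 1;0.47 -1 0 0 1;0.47 -1 0 0 1;0.47 -1 0 0 1;0.47 -1 0 0 1;0.45 -1 0 0 1;0.4 -0.8 0.2 0 1;0.16 -0.34 0.4 0 1"

```text
clock: 31.88
tool_pos: [457.4, -315.1, 168.5]
orientation: [0.708, 0.706, -0.0, -0.001]
force: [0.6, -0.1, -2.2]
width: 32.8
finger_force: 61.1
```

>>> apply_moves:
  series: "0 0 0 0 1;0 0 0 0 1;0 0 0 0 1;0 0 0 0 1;0 0 0 0 1;0 0 0 0 1"

```text
clock: 32.38
tool_pos: [459.6, -316.4, 168.8]
orientation: [0.708, 0.706, 0.0, 0.0]
force: [0.4, -0.2, -1.3]
width: 32.7
finger_force: 61.0
```

```bash
python3 -c "
from h import *
to(459,-316,167.5,0)
s=snapshot('side');hsv=cv2.cvtColor(s['img'],cv2.COLOR_RGB2HSV)
yel=(abs(hsv[...,0].astype(int)-27)<5)&(hsv[...,1]>170);red=((hsv[...,0]<6)|(hsv[...,0]>174))&(hsv[...,1]>150)&(hsv[...,2]>70)
for n,m in(('r',red),('y',yel)):
    k,l,st,ce=cv2.connectedComponentsWithStats(m.astype('uint8'))
    for i in range(1,k):
        if st[i,4]>15: print(n,st[i],ce[i].round(1))
p=status.state()['tool_pos'];z=p[2]-2.5
for y in(105,-105): print([(x,h,proj('side',(p[0]+x,p[1]+y,z+h)).tolist()) for x,h in((17,24),(-17,24),(-17,0))])
"
```

```text
t 32.38 p [ 459.6 -316.4  168.8] psi -0.1 q6 -0.72 F [ 0.4 -0.2 -1.3] w 32.7
units [ 0.02 -0.03  0.07] -0.03
r [303 258  21  24 217] [311.2 267.7]
r [203 295  49  31 643] [227.6 309.8]
y [311 266  28  28 439] [323.1 279.2]
y [ 352  297   59   61 1430] [381.5 329.3]
[(17, 24, [315.4, 257.7]), (-17, 24, [301.6, 268.2]), (-17, 0, [301.1, 276.1])]
[(17, 24, [411.1, 338.7]), (-17, 24, [397.4, 352.5]), (-17, 0, [394.5, 359.5])]
```

```bash
python3 -c "
from h import *
print(status.state()['joint_vel'].round(3)); print(job.close_job())"
```

```text
[ 0.001 -0.003  0.003  0.001 -0.002 -0.001]
the job is handed in; nothing more can be done
None
```

The job is handed in at about 32 s on the robot's clock: the carton is set down in the top drawer, the drawer is shut, and the lamp is held level, strip down, about 10 cm above the centre of the gear unit's top plate (no verdict was returned).

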